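Flash-cure a wet nail over the curing wand

TASK

Flash-cure the red nail while its gel still hangs level: first start the curing wand that stands in its base by squeezing its trigger lever fully in against the grip and letting it spring back. Then take the stick with the red nail out of the bamboo rest by its white handle, carry it over the bottles and hold it still, face down and level, centred over the wand's violet window and in line with the window's long side, about 6 mm above the glass; the program finishes while the gripper is still holding it there. The gel is wet: the red nail must never touch anything, and the other sticks, the bottles and the cup of cotton buds stay as they stand.

Things in the scene. Friction and masses are not known exactly. Their poses are not given: they have to be found in the camera images.
- stick_red: the job: nail-tip stick, white bar handle 70 long (x -35 to +35), 10 wide (y), 12 high (z), red end cap (last 13 mm at -x), red nail; origin at the centre of the handle's underside. A 5 mm neck runs on along +x; under its end hangs the nail, wet face down, centred 68 mm from the origin, its lowest point 6 mm below the handle's underside. About 24 g, lies level in a notch of the rest
- nail_red: the red nail under the end of stick_red: fixed to the stick; origin at the lowest point of its curved wet face (stick frame x +68, y 0, z -6 mm), x along the nail's length and the stick, z up
- stick_navy: bystander: same stick with a navy blue cap and nail, in another notch (notches are drawn anew each time); same origin and axes
- stick_nude: bystander: same stick with a skin-coloured cap and nail, in another notch; same origin and axes
- rest: bamboo rest, fixed, 78 x 172 mm (x, y); origin under its centre. Two upright rails 6 mm thick at x -29 and +29, three notches in each at y -55, 0, +55, 14 wide, 9 deep; notch floor 42, rail tops 51 above the table; 52 mm free between the rails down to the 6 mm base plate. Sticks lie across both rails along x, nails over its +x edge, handle centres near its middle line
- wand: flash-cure wand standing fixed in its heavy black base, 125 mm high; origin at the centre of the base's underside (base 86 mm across, 19 mm high, collar of radius 20 mm to 30 mm). Round white grip of radius 15 mm on the z axis, oblong head from 101 mm up, 46 mm (x) by 30 mm (y), window on top. The trigger lever stands along its -y side
- wand_window (a point): centre of the upper face of the violet window on top of the wand, 125 mm above the table; window 34 mm along x, 17 mm along y; axes as the wand's, z up
- wand_trigger (a joint): black trigger lever of the wand, rad: 0 let go (standing out from the grip), 0.16 squeezed to its stop. Hinged at its foot (wand frame y -21, z 44 mm), pressed towards the wand's +y, springs back by itself; its outer face at the pad moves 8 mm, about 5 to 9 N at the pad
- trigger_pad (a point): outer face of the lever, 13 mm wide, 94 mm above the table, 32 mm from the wand's axis on its -y side when let go (24 squeezed), 31 mm below the window. A gripper from above takes the lever with one finger and the far (+y) side of grip and head (15 mm from the axis) with the other
- polish_3: bystander: loose navy nail-polish bottle with a black cap, 30 mm square, 72 high; origin under its centre
- polish_4: bystander: loose bright red nail-polish bottle with a black cap, 30 mm square, 66 high; origin under its centre
- polish_5: bystander: loose cream nail-polish bottle with a gold cap, 30 mm square, 69 high; origin under its centre
- spray_bottle: bystander: loose small white bottle with a red cap, 36 x 42 mm, 106 high; origin under its centre
- buds: bystander: loose clear cup of cotton buds, 77 mm across, 80 high; origin under its centre
There are look-alikes about, which are no part of the job. Of the things that look like the wand, take the one that is farthest from the robot's base at the start.

How it is judged:
By the outcome, as a careful person would: the job done as asked, in the order asked, and still so for the second after the job is handed in, while the arm keeps its last pose, push and grip.
It also fails if it takes over 58 s, if anything falls off the work surface, if the arm or the gripper's body presses on something with over 40 N, if the wrist force passes 120 N, or if a joint passes its speed limit or range.

ROBOT

A 7-joint arm with a two-finger parallel gripper is mounted at the origin on a cart in front of the work surface, level with it; the furniture and walls round the work are solid. World frame = base frame: x ahead of the robot, y to its left, z up, the work surface at z = 0. Lengths are in m, angles in rad, forces in N, time in s.
With the tool pointing down it reaches from about 0.425 to 0.925 m from the base axis. Payload 6.8 kg.
Tool frame: the origin (TCP) lies between the finger pads; the fingertips stand 14 mm ahead of it and the grasp point (between the pads) lies 5 mm behind it; z points along the fingers, y is the line along which they close (so a half turn about z gives the same grasp; the last joint's range is limited). The gripper opens to 85 mm and grips with 20 to 120 N. Pads are 22 mm wide; open, the fingers measure 114 mm over their backs; the gripper's body (76 mm by 85 mm) begins 54 mm behind the grasp point. The pads swing forward as they close: fully open they stand 13 mm farther back than shut.
Start: joints at [1.022, 0.477, 0.022, 1.555, -0.011, 1.109, -0.083], TCP at [0.288, -0.61, 0.245] pointing down, gripper open.
Joint ranges: [-2.96, 2.96], [-0.34, 2.1], [-1.41, 1.46], [0.24, 2.44], [-1.37, 4.51], [0.17, 1.92], [-2.96, 2.96]. Speed limits (rad/s): [2.39, 2.39, 3.14, 3.14, 3.14, 3.14, 3.14].

INTERFACE

Orientations are given as a rotation vector (axis times angle).
In Python, from bench import r, eyes, ticket gives the robot as it stands. The module is installed in compiled form; this text tells all that it offers.
- The arm moves only by the tool arm_command, never from a script. Its argument "plan" is text: rows parted by semicolons, each of 4 numbers parted by spaces: the shift along the tool's x, y, z in m, then the turn about the tool's z in degrees. In form: tx ty tz yaw; .... A call has 1 to 20 rows; each row shifts and turns the commanded pose from where the row before left it, along the tool's axes as they then stand; what a row does not reach is not made up. A row lasts 1/8 s, in which the tool goes at most 62.5 mm and 10.7 degrees, less where a joint would pass 70% of its speed; a pose out of reach is approached as far as the arm can. A call is refused whole if a number of a shift passes 0.0625 or a number of a turn 10.7, either way. A call with a gripper value outside its range is refused whole. "hand" is the closure, from -1 (fully open) to 1 (shut), set as the call begins (left out, the last holds). The fingers move at their own pace and stop on an object; "grip_force" is the grip in N (left out, the last holds). Time passes only in rows, so rows that do not move let the fingers close. It gives the time, the measured TCP pose, the force, the opening and the grip force at its end, in the units of the state.
- r.get_obs(): the state, without advancing time (a new reading comes with each control period).
- eyes.grab_frame(name): name is "scene" or "top"; returns (picture, depth): 420x560x3 uint8, red, green, blue; 420x560 float32, m along the optical axis (not along the pixel's ray), 0 where there is no reading.
- eyes.calibration(name): a dict with "fov_y" (degrees; the focal length in pixels is half the picture's height over the tangent of half this angle, whatever the lens; pixels are square), "cx", "cy" (the principal point, pixels), "origin" and "attitude" of the camera in the world. Camera axes: x right, y up, looking along -z (the intrinsics and any distortion apply to the point x, -y, -z); pixel columns grow to the right and rows downward; lengths in m; the calibration is good to about 2 mm. A picture is of the moment at which its call begins. calibration takes no time and is no camera call.
- ticket.hand_in(): hands the job in; it is judged then, once.
The state is a dict: "clock": time; "joints": joint angles; "qvel": joint speeds; "tau": joint torques, N m; "tcp_pos": TCP position; "orientation": TCP orientation; "contact_force": force on the tool from outside, world axes, zero at the start; "moment": the same for the moment, N m; "grip_width": finger opening in m; "gripper_force": force on a finger pad.
Only numpy, scipy, OpenCV 4.12 (cv2) and the standard library are available. Lean on these libraries where they do the work, as an engineer would, in place of code of your own. Each camera call takes 0.05 s, during which the arm holds its last target. There are 200 camera calls.

## Working session

There is one attempt and no reset: what is moved stays moved. The work goes in short steps, Python scripts to look and compute and a tool call to move; the robot and the scene stay as the last step left them, time stands still between calls to the robot, and variables do not carry over. Pictures are saved under pics/ and viewed, at most 10 in all, crops included, and the job is handed in when it is done.

Besides the shell and the picture viewer there is one more tool, called after "Request:" as name(argument=value, ...) on one line, values as JSON. arm_command: Moves the arm, as the interface text tells. Its arguments: {"type":"object","properties":{"plan":{"type":"string"},"hand":{"type":"number"},"grip_force":{"type":"number"}},"required":["plan"]}

```bash
mkdir -p pics
cat > h.py <<'E'
import numpy as np, cv2
from scipy.spatial.transform import Rotation as R
def save(eyes,n):
    p,d=eyes.grab_frame(n); np.savez(n+'.npz',p=p,d=d); cv2.imwrite(f'pics/{n}_0.png',p[:,:,::-1]); return p,d
E
python3 - <<'E'
from bench import r,eyes,ticket
from h import *
import json
np.set_printoptions(suppress=True,precision=4)
for n in('scene','top'):
    print(n,eyes.calibration(n)); save(eyes,n)
print(r.get_obs())
a=cv2.imread('pics/top_0.png');cv2.imwrite('pics/top_b.png',cv2.resize(a,(800,600)))
E
```

```text
scene {'fov_y': 49.17441988313611, 'cx': 277.93942737251683, 'cy': 201.80803297301705, 'origin': array([ 0.0189, -0.5665,  0.6315]), 'attitude': array([ 0.8864, -0.3469, -0.6874])}
top {'fov_y': 55.05772484844651, 'cx': 279.99179271011735, 'cy': 207.49692350912198, 'origin': array([ 0.3199, -0.0629,  0.9822]), 'attitude': array([ 0.1573, -0.1573, -1.5406])}
{'clock': 0.1, 'joints': array([ 1.0219,  0.4777,  0.0224,  1.5563, -0.0115,  1.1093, -0.0831]), 'qvel': array([ 0.0004,  0.0009, -0.0007, -0.003 ,  0.001 , -0.0005,  0.0011]), 'tau': array([  0.0048, -59.7759,   1.6136, -28.1953,   0.0128,   0.005 ,
        -0.0001]), 'tcp_pos': array([ 0.2878, -0.61  ,  0.2444]), 'orientation': array([-3.0641, -0.6865,  0.0008]), 'contact_force': array([ 0.1123,  0.2975, -0.0056]), 'moment': array([ 0.0029,  0.0058, -0.0328]), 'gripper_force': 0.0, 'grip_width': 0.08556092247992084}
```

View pics/top_b.png

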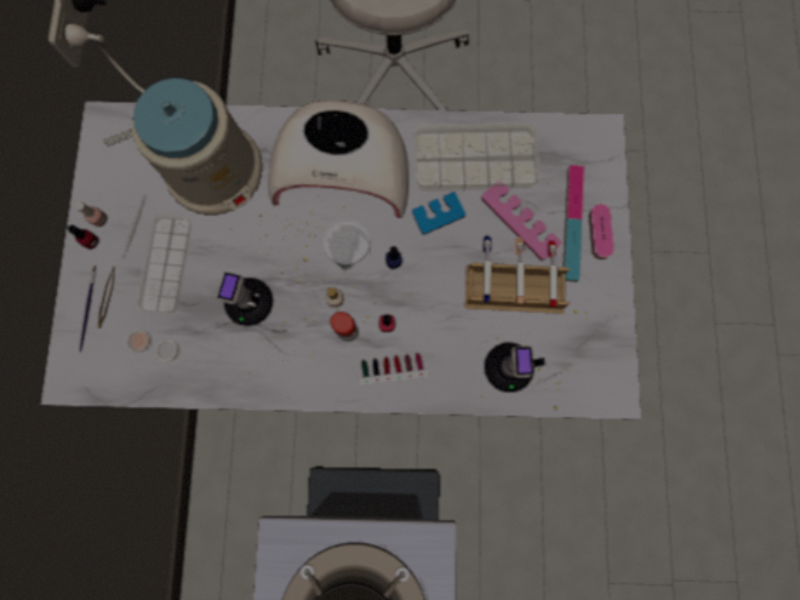

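View pics/scene_0.png

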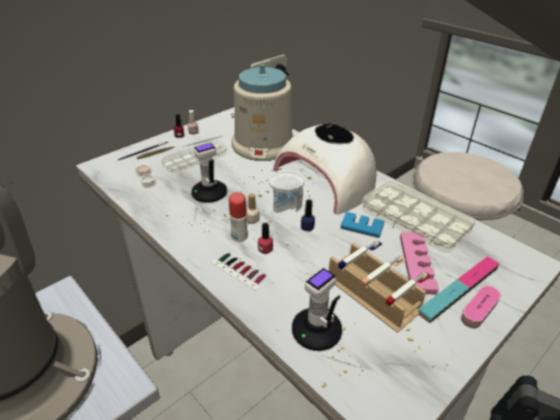

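The top view shows the sticks' rest at right (red stick rightmost, near 553,275 of 800 px), one wand at (247,295) and another at (512,365). The scene view confirms these, and the bottles stand between the wands. Next I'll build point clouds.

```bash
cat >> h.py <<'E'
def world(cal,d):
    h,w=d.shape; f=h/2/np.tan(np.radians(cal['fov_y'])/2)
    v,u=np.mgrid[:h,:w]
    c=np.stack([(u-cal['cx'])/f*d,-(v-cal['cy'])/f*d,-d],-1)
    P=c@R.from_rotvec(cal['attitude']).as_matrix().T+cal['origin']; P[d==0]=np.nan; return P
def pix(cal,X):
    f=210/np.tan(np.radians(cal['fov_y'])/2)
    c=(np.atleast_2d(X)-cal['origin'])@R.from_rotvec(cal['attitude']).as_matrix()
    return np.stack([cal['cx']-f*c[:,0]/c[:,2],cal['cy']+f*c[:,1]/c[:,2]],-1)
E
python3 - <<'E'
from bench import r,eyes,ticket
from h import *
np.set_printoptions(suppress=True,precision=4)
PP={}
for n in('scene','top'):
    z=np.load(n+'.npz'); PP[n]=world(eyes.calibration(n),z['d'])
T=PP['top'];S=PP['scene']
for nm,(u,v) in dict(table1=(140,270),table2=(420,270),wL=(231,288),wR=(523,360),baseL=(262,290),restmid=(517,300),stickred=(553,280),navycap=(394,255),spray=(343,323),red4=(387,323),cream=(334,296),cup=(347,240),dark=(375,490)).items():
    print(nm,T[int(v*.7),int(u*.7)])
for nm,(u,v) in dict(wL=(205,147),wR=(321,279),table=(180,220),table2=(400,350),red=(410,290)).items(): print(nm,S[v,u])
# upscaled crops with joined picture
a=cv2.imread('pics/top_0.png')
c1=cv2.resize(a[170:245,130:205],(400,400),interpolation=cv2.INTER_CUBIC)
c2=cv2.resize(a[155:230,320:420],(400,300),interpolation=cv2.INTER_CUBIC)
b=cv2.imread('pics/scene_0.png')
c3=cv2.resize(b[130:210,170:250],(400,400),interpolation=cv2.INTER_CUBIC)
o=np.zeros((600,800,3),np.uint8)
o[:400,:400]=c1;o[:400,400:]=c3
c2=cv2.resize(a[160:225,322:402],(246,200),interpolation=cv2.INTER_CUBIC);o[400:,:246]=c2
c4=cv2.resize(b[235:330,325:445],(252,200),interpolation=cv2.INTER_CUBIC);o[400:,300:552]=c4
cv2.imwrite('pics/crops.png',o)
E
```

```text
table1 [0.556  0.397  0.0003]
table2 [ 0.568  -0.0944  0.001 ]
wL [0.5028 0.199  0.1237]
wR [ 0.4048 -0.2458  0.1249]
baseL [0.5222 0.1776 0.0158]
restmid [ 0.5077 -0.2509  0.0544]
stickred [ 0.5432 -0.3132  0.0534]
navycap [ 0.5768 -0.0471  0.0674]
spray [0.4548 0.0263 0.1054]
red4 [ 0.4642 -0.0384  0.0561]
cream [0.5064 0.0493 0.0592]
cup [0.5937 0.0296 0.0857]
dark [ 0.1163 -0.0023 -0.6467]
wL [0.5029 0.1982 0.1208]
wR [ 0.397  -0.2524  0.1239]
table [ 0.392   0.1553 -0.0014]
table2 [ 0.4704 -0.3678 -0.0024]
red [ 0.5613 -0.3178  0.0312]
```

View pics/crops.png

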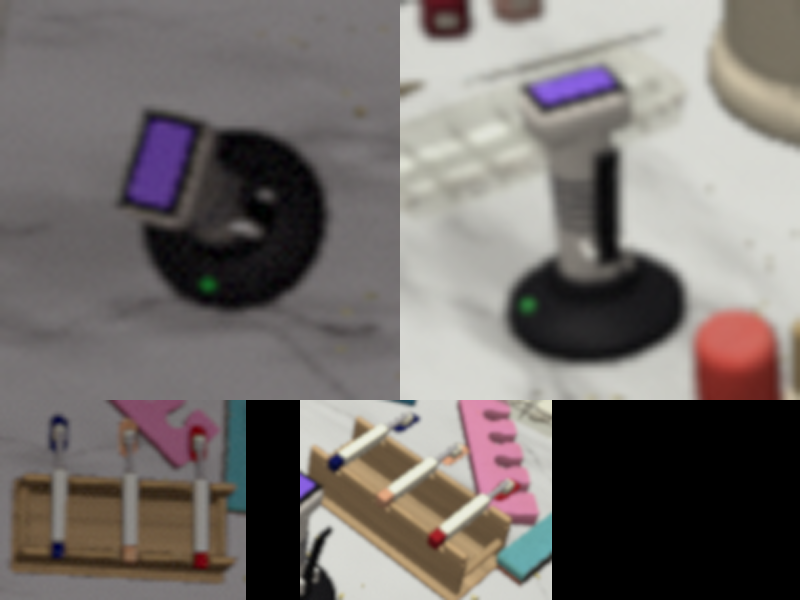

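The crops show the far wand's window (top view, about 160,165 in the crop) with its lever towards the robot's right. The red stick is the rightmost one in the rest, with its nail away from the robot. Next I'll measure precisely.

```bash
cat > m.py <<'E'
from bench import r,eyes,ticket
from h import *
np.set_printoptions(suppress=True,precision=4)
def plane(cal,uv,z):
    f=210/np.tan(np.radians(cal['fov_y'])/2); uv=np.atleast_2d(uv).astype(float)
    c=np.stack([(uv[:,0]-cal['cx'])/f,-(uv[:,1]-cal['cy'])/f,-np.ones(len(uv))],-1)@R.from_rotvec(cal['attitude']).as_matrix().T
    return cal['origin']+c*((z-cal['origin'][2])/c[:,2])[:,None]
def blob(pts,nm):
    (c,s,a)=cv2.minAreaRect((pts[:,:2]*1000).astype(np.float32)); m=pts[:,:2].mean(0)
    w,V=np.linalg.eigh(np.cov(pts[:,:2].T)); v=V[:,1]*np.sign(V[0,1])
    print(nm,len(pts),'mean',m,'rectc',np.array(c)/1000,'size',np.round(s,1),'rectang',round(a,1),'pca deg',np.degrees(np.arctan2(v[1],v[0])).round(2))
if __name__=='__main__':
  for n in('top','scene'):
    z=np.load(n+'.npz');cal=eyes.calibration(n);p=z['p'];P=world(cal,z['d'])
    hsv=cv2.cvtColor(p,cv2.COLOR_RGB2HSV).astype(int)
    m=(abs(hsv[...,0]-130)<15)&(hsv[...,1]>90)&(hsv[...,2]>90)&(abs(P[...,2]-.12)<.03)&(P[...,1]>.1)
    v,u=np.nonzero(m); blob(plane(cal,np.c_[u,v],.125),n+' window'); print(' depth z',np.nanmedian(P[m][:,2]),np.nanmean(P[m],0))
    # red LED base: circle of the base rim
    m=(abs(P[...,2]-.054)<.004)&(P[...,0]>.44)&(P[...,0]<.57)&(P[...,1]<-.17)&(P[...,1]>-.36)
    w=m&(hsv[...,1]<60)&(hsv[...,2]>120)
    nl,lab,st,_=cv2.connectedComponentsWithStats(w.astype(np.uint8))
    for i in range(1,nl):
        if st[i,4]>25:
            v,u=np.nonzero(lab==i); blob(plane(cal,np.c_[u,v],.054),n+' handle white'); 
    red=((hsv[...,0]<8)|(hsv[...,0]>172))&(hsv[...,1]>120)&(P[...,2]>.03)&(P[...,1]<-.25)&(P[...,1]>-.4)&(P[...,0]<.7)
    nl,lab,st,_=cv2.connectedComponentsWithStats(red.astype(np.uint8))
    for i in range(1,nl):
        if st[i,4]>8:
            v,u=np.nonzero(lab==i);blob(plane(cal,np.c_[u,v],.054),n+' red'); print('  z',np.nanmedian(P[lab==i][:,2]))
    # rest rails
    rl=(abs(P[...,2]-.051)<.004)&(abs(hsv[...,0]-18)<10)&(hsv[...,1]>70)&(P[...,1]<-.12)&(P[...,1]>-.38)&(P[...,0]>.42)&(P[...,0]<.6)
    v,u=np.nonzero(rl); q=plane(cal,np.c_[u,v],.051); mid=np.median(q[:,0])
    for s in(q[q[:,0]>mid+.015],q[q[:,0]<mid-.015]): blob(s,n+' rail')
    q=P[(P[...,2]>.13)&(P[...,2]<.6)&(P[...,0]>.2)&(P[...,0]<.9)&(abs(P[...,1])<.6)]
    print(n,'tall max',q.max(0),'min',q.min(0), 'near wand:',q[np.argsort(np.hypot(q[:,0]-.503,q[:,1]-.2))[:1]])
  o=r.get_obs(); print(R.from_rotvec(o['orientation']).as_matrix())
E
python3 m.py
```

```text
top window 121 mean [0.5043 0.2019] rectc [0.5045 0.2018] size [17.4 33.9] rectang 78.4 pca deg -14.3
 depth z 0.12489401427065361 [0.5043 0.2019 0.1249]
top handle white 63 mean [ 0.5441 -0.2041] rectc [ 0.5454 -0.203 ] size [ 7.1 48.8] rectang 89.6 pca deg -1.45
top handle white 66 mean [ 0.543  -0.2586] rectc [ 0.5431 -0.2586] size [ 4.8 51.3] rectang 89.0 pca deg -1.03
top handle white 68 mean [ 0.5407 -0.313 ] rectc [ 0.5408 -0.313 ] size [ 4.8 53.7] rectang 88.4 pca deg -1.71
top red 24 mean [ 0.6006 -0.3098] rectc [ 0.5983 -0.3122] size [ 9.6 27.6] rectang 88.4 pca deg -9.93
  z 0.03803994037642838
top red 24 mean [ 0.5043 -0.3117] rectc [ 0.5044 -0.3119] size [9.4 9.9] rectang 88.4 pca deg 31.57
  z 0.054736849430777335
top rail 126 mean [ 0.5628 -0.2575] rectc [ 0.5505 -0.2567] size [162.1  36.3] rectang 88.3 pca deg 88.46
top rail 0 mean [nan nan] rectc [0. 0.] size [0. 0.] rectang 0.0 pca deg nan
top tall max [0.8998 0.5445 0.2341] min [0.4752 0.0102 0.13  ] near wand: [[0.6714 0.2622 0.1387]]
scene window 75 mean [0.4974 0.1935] rectc [0.4975 0.1935] size [20.8 33.7] rect
[... 721 characters left out ...]
589 -0.2647] size [159.6   7. ] rectang 88.8 pca deg 88.48
scene rail 0 mean [nan nan] rectc [0. 0.] size [0. 0.] rectang 0.0 pca deg nan
scene tall max [0.8998 0.5486 0.588 ] min [ 0.2    -0.5763  0.13  ] near wand: [[0.6681 0.2549 0.1401]]
[[ 0.9044  0.4267 -0.0008]
 [ 0.4267 -0.9044  0.0014]
 [-0.0001 -0.0016 -1.    ]]m.py:9: RuntimeWarning: Mean of empty slice.
  (c,s,a)=cv2.minAreaRect((pts[:,:2]*1000).astype(np.float32)); m=pts[:,:2].mean(0)
  ret = um.true_divide(
  avg = a.mean(axis, **keepdims_kw)
m.py:10: RuntimeWarning: Degrees of freedom <= 0 for slice
  w,V=np.linalg.eigh(np.cov(pts[:,:2].T)); v=V[:,1]*np.sign(V[0,1])
  c *= np.true_divide(1, fact)
  c *= np.true_divide(1, fact)
```

```bash
cat > pf.py <<'E'
from m import *
for n in('top','scene'):
    z=np.load(n+'.npz');cal=eyes.calibration(n);P=world(cal,z['d']);q=P[(abs(P[...,2])<.008)&(P[...,0]>.25)&(P[...,0]<.8)&(abs(P[...,1])<.45)]
    for _ in range(3):
        A=np.c_[q[:,:2],np.ones(len(q))];k=np.linalg.lstsq(A,q[:,2],rcond=None)[0];e=q[:,2]-A@k;q=q[abs(e)<2.5*e.std()]
    print(n,'tilt mrad',k[:2]*1e3,'off mm at (.5,0)',1e3*(k[2]+.5*k[0]),len(q),e.std())
E
python3 pf.py
```

```text
top tilt mrad [0.5038 0.6909] off mm at (.5,0) 0.34040745917204657 45330 0.001740625688478285
scene tilt mrad [-1.1594 -0.5317] off mm at (.5,0) -2.232408207914256 43282 0.0011612428493646492
```

Request:
arm_command(plan="0.03 0 0 9.8;0.03 0 0 9.8;0 0 0 9.8;0 0 0 9.8;0 -0.045 0 0;0 -0.049 0 0;0 -0.049 0 0;0 -0.049 0 0;0 -0.049 0 0;0 -0.049 0 0;0 -0.049 0 0;0 -0.049 0 0;0 -0.049 0 0;0 -0.049 0 0;0 -0.049 0 0;0 -0.049 0 0;0 -0.049 0 0;0 -0.049 0 0;0 -0.049 0 0;0 0 0 0", hand=-1, grip_force=20)

```text
clock: 2.6
tcp_pos: [0.5201, 0.1244, 0.245]
orientation: [-3.118, 0.37, 0.001]
contact_force: [0.1, -0.3, 0.2]
grip_width: 0.0854
gripper_force: 0.0
```

```bash
cat >> h.py <<'E'
def shot(eyes,name,top=(100,330,100,400),scene=(60,290,100,400)):
    t,s=[save(eyes,n)[0][:,:,::-1] for n in('top','scene')]
    def f(a,b): c=a[b[0]:b[1],b[2]:b[3]]; k=min(800/c.shape[1],300/c.shape[0]); return cv2.resize(c,None,fx=k,fy=k,interpolation=cv2.INTER_CUBIC)
    a,b=f(t,top),f(s,scene)
    o=np.zeros((600,800,3),np.uint8);o[:a.shape[0],:a.shape[1]]=a;o[300:300+b.shape[0],:b.shape[1]]=b
    cv2.imwrite(f'pics/{name}.png',o)
E
python3 - <<'E'
from bench import eyes
from h import *
shot(eyes,'over1')
E
```

```text
(no output)
```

View pics/over1.png

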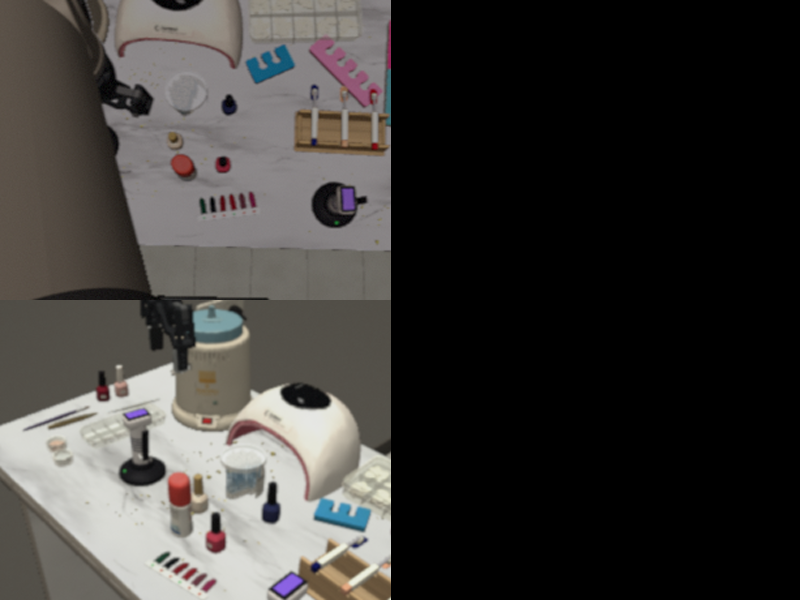

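The scene view shows the far wand (about 140,440 in the lower crop) and the open gripper above and to its right. In the top view the arm covers the wand. I'll use the known fingers to check the scene camera's offset.

```bash
cat > tf.py <<'E'
from m import *
o=r.get_obs();Rt=R.from_rotvec(o['orientation']).as_matrix()
for n in('scene','top'):
    z=np.load(n+'.npz');cal=eyes.calibration(n);P=world(cal,z['d']);q=(P-o['tcp_pos'])@Rt
    m=(np.abs(q[...,0])<.06)&(np.abs(q[...,1])<.08)&(q[...,2]>-.06)&(q[...,2]<.03)
    t=q[m]*1e3; print(n,len(t))
    for s in(-1,1):
        f=t[(t[:,1]*s>25)]
        if len(f)>10:
            print('side',s,len(f),'max z',f[:,2].max())
            for lo,hi in((-12,-4),(-4,8)):
                g=f[(f[:,2]>lo)&(f[:,2]<hi)]
                if len(g)>5:print(lo,'y',np.percentile(g[:,1],[2,50,98]),'x',np.percentile(g[:,0],[2,50,98]),len(g))
E
python3 tf.py
```

```text
scene 758
side -1 314 max z 4.671143012472644
-12 y [-48.3052 -43.581  -40.9275] x [-13.325   -2.0048   7.9947] 47
-4 y [-49.2691 -44.454  -40.61  ] x [-13.0877  -3.1577   7.7075] 30
side 1 436 max z 2.4868316333852043
-12 y [42.0294 53.5482 57.1212] x [-12.4834  -6.2186   4.5215] 43
-4 y [45.2863 47.9007 52.6047] x [-12.4184  -4.27    10.097 ] 27
top 125
side 1 122 max z -3.0763132388702936
-12 y [38.4868 42.9884 47.2613] x [-10.7178  -8.2287  -7.2111] 6
```

Request:
arm_command(plan="-0.017 -0.034 0.015 0;-0.017 -0.034 0.015 0;0 0 0.01 0;0 0 0 0;0 0 0 0")

```text
clock: 3.32
tcp_pos: [0.5043, 0.192, 0.2056]
orientation: [3.117, -0.386, 0.001]
contact_force: [-0.2, 0.5, -0.5]
grip_width: 0.0854
gripper_force: 0.0
```

```bash
python3 - <<'E'
from bench import eyes
from h import *
shot(eyes,'over2',scene=(50,200,130,330),top=(100,330,60,300))
E
python3 tf.py
cat > wd.py <<'E'
from m import *
# wand head in tool frame from the scene camera
o=r.get_obs();Rt=R.from_rotvec(o['orientation']).as_matrix()
z=np.load('scene.npz');cal=eyes.calibration('scene');P=world(cal,z['d'])
hsv=cv2.cvtColor(z['p'],cv2.COLOR_RGB2HSV).astype(int)
m=(abs(hsv[...,0]-130)<15)&(hsv[...,1]>90)&(hsv[...,2]>90)&(abs(P[...,2]-.12)<.03)&(P[...,1]>.1)
q=(P[m]-o['tcp_pos'])@Rt*1e3
print('window n',m.sum(),'tool mean',q.mean(0),'x',np.percentile(q[:,0],[1,99]),'y',np.percentile(q[:,1],[1,99]))
q=(P-o['tcp_pos'])@Rt*1e3; zz=P[...,2]
for lo,hi in((.112,.118),(.104,.112),(.085,.097),(.06,.075)):
    g=q[(zz>lo)&(zz<hi)&(abs(q[...,0])<60)&(abs(q[...,1])<60)]
    print(lo,len(g),'x',np.percentile(g[:,0],[2,50,98]),'y',np.percentile(g[:,1],[2,50,98]))
E
python3 wd.py
```

```text
scene 617
side -1 244 max z 3.161710448640957
-12 y [-46.4792 -41.6051 -38.1263] x [-12.9855  -3.8225   8.8945] 40
-4 y [-45.0288 -42.0918 -39.9634] x [-12.1398  -0.2928   8.7089] 28
side 1 368 max z 3.6625395787400574
-12 y [47.1028 55.0792 60.0383] x [-12.6671  -5.0976   8.8903] 39
-4 y [46.9734 50.4782 55.1276] x [-11.7934  -3.6094   8.4516] 24
top 101
side 1 101 max z -3.7990617299048397
-12 y [43.1911 48.1188 51.5871] x [-10.3434  -8.7859  -6.0042] 7
window n 75 tool mean [-5.5483 -3.4947 83.4896] x [-22.4752  11.7997] y [-14.464    5.7275]
0.112 64 x [-27.3316  -7.8236  15.4988] y [-14.879    5.8844  10.0575]
0.104 71 x [-28.0845  -8.3985  13.7749] y [-10.7426   7.0607  28.6506]
0.085 64 x [-19.2323  -9.0744   4.6259] y [-5.503   6.6232 25.8352]
0.06 75 x [-19.8001  -9.6377   1.6584] y [-7.3305  6.542  22.1873]
```

View pics/over2.png

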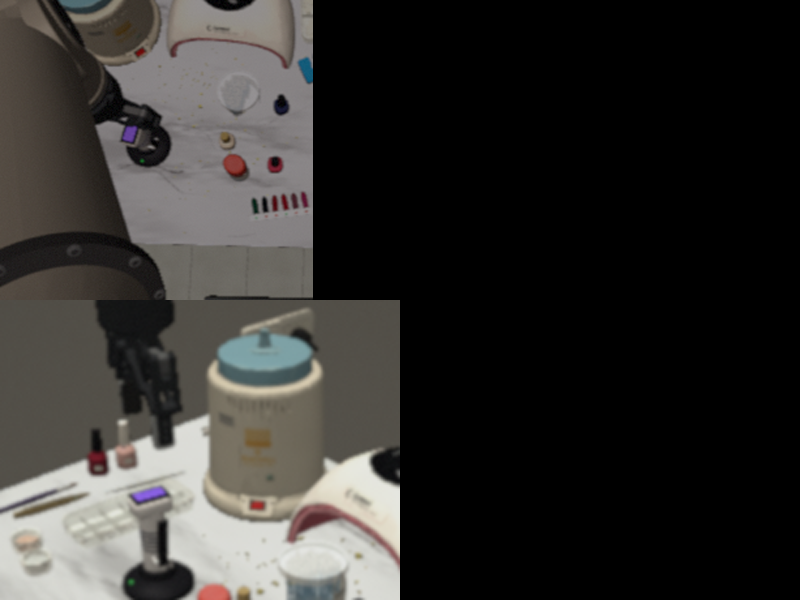

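Request:
arm_command(plan="-0.0015 -0.002 0.03 0;-0.0015 -0.002 0.03 0;0 0 0.03 0;0 0 0.0275 0;0 0 0 0;0 0 0 0;0 0 0 0")

```text
clock: 4.3
tcp_pos: [0.5026, 0.1988, 0.0892]
orientation: [-3.117, 0.382, -0.003]
contact_force: [0.3, 0.6, -0.7]
grip_width: 0.0854
gripper_force: 0.0
```

Request:
arm_command(plan="0 0 0 0;0 0 0 0;0 0 0 0;0 0 0 0", hand=-0.2, grip_force=25)

```text
clock: 4.8
tcp_pos: [0.5015, 0.1975, 0.0878]
orientation: [3.117, -0.383, -0.001]
contact_force: [-0.5, -4.3, 3.2]
grip_width: 0.0513
gripper_force: 2.4
```

Request:
arm_command(plan="0 0 0 0;0 0 0 0;0 0 0 0;0 0 0 0;0 0 0 0;0 0 0 0", hand=1, grip_force=35)

```text
clock: 5.55
tcp_pos: [0.5016, 0.1982, 0.0881]
orientation: [3.117, -0.38, -0.0]
contact_force: [-1.3, -3.8, 6.6]
grip_width: 0.0371
gripper_force: 38.5
```

Request:
arm_command(plan="0 0 0 0;0 0 0 0;0 0 0 0;0 0 0 0;0 0 0 0;0 0 0 0", hand=-1, grip_force=30)

```text
clock: 6.3
tcp_pos: [0.5017, 0.1987, 0.0879]
orientation: [-3.118, 0.381, -0.0]
contact_force: [0.4, 0.9, -0.4]
grip_width: 0.0853
gripper_force: 0.0
```

Run:
```python
from bench import eyes,r
from h import *
shot(eyes,'after',scene=(120,220,160,260),top=(170,245,130,205))
o=r.get_obs();print(o['grip_width'],o['contact_force'])
```

```text
0.08514914626903825 [ 0.35289331  0.15738233 -1.06569425]
```

View pics/after.png

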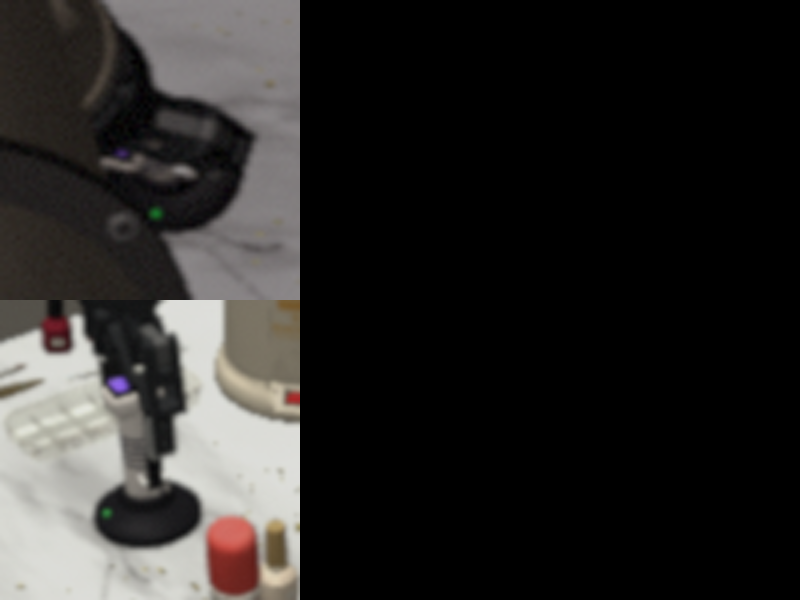

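The gripper is open again, clear of the lever (scene crop about 150,440), and the reported force is back to zero. Next I'll go to the stick.

Request:
arm_command(plan="0 0 -0.05 0;0 0 -0.05 0;0 0 -0.05 0;0 0 0 -6.3;0 0 0 -6.3;0.004 0.0464 0 0;0.004 0.0464 0 0;0.004 0.0464 0 0;0.004 0.0464 0 0;0.004 0.0464 0 0;0.004 0.0464 0 0;0.004 0.0464 0 0;0.004 0.0464 0 0;0.004 0.0464 0 0;0.004 0.0464 0 0;0.004 0.0464 0 0;0 0 0 0;0 0 0 0;0 0 0 0")

```text
clock: 8.78
tcp_pos: [0.5341, -0.311, 0.2378]
orientation: [-3.141, 0.033, -0.0]
contact_force: [0.5, -0.7, 0.6]
grip_width: 0.0853
gripper_force: 0.0
```

Request:
arm_command(plan="0 0 0.05 0;0 0 0.05 0;0 0 0 0;0 0 0 0;0 0 0 0", hand=0.4)

```text
clock: 9.4
tcp_pos: [0.5353, -0.3133, 0.1404]
orientation: [3.14, -0.036, 0.006]
contact_force: [-0.4, 0.3, -0.0]
grip_width: 0.0262
gripper_force: 0.0
```

```bash
python3 - <<'E'
from bench import eyes,r
from h import *
shot(eyes,'stick',scene=(190,330,310,480),top=(140,240,310,420))
o=r.get_obs();print(o['grip_width'],o['contact_force'],o['tcp_pos'],o['orientation'],o['joints'])
E
sed -i 's/q\[m\]\*1e3/q[m]*1e3/' tf.py
python3 - <<'E'
import sys; sys.path.insert(0,'.')
from m import *
# handle/cap (both caps) and tool in tool frame from both cameras
o=r.get_obs();Rt=R.from_rotvec(o['orientation']).as_matrix()
for n in('top','scene'):
    z=np.load(f'{n}.npz');cal=eyes.calibration(n);P=world(cal,z['d']);q=(P-o['tcp_pos'])@Rt*1e3
    hsv=cv2.cvtColor(z['p'],cv2.COLOR_RGB2HSV).astype(int)
    w=(hsv[...,1]<60)&(hsv[...,2]>120)&(abs(P[...,2]-.05)<.008)&(abs(q[...,1])<25)&(abs(q[...,0])<70)
    if w.sum()>5: print(n,'white',w.sum(),np.percentile(q[w],[2,50,98],axis=0).round(1).tolist())
    c=((hsv[...,0]<8)|(hsv[...,0]>172))&(hsv[...,1]>120)&(abs(q[...,1])<30)&(abs(q[...,0])<100)&(P[...,2]>.02)&(P[...,2]<.065)
    for s in(c&(q[...,0]<0),c&(q[...,0]>0)):
        if s.sum()>3: print(n,'red',s.sum(),np.percentile(q[s],[2,50,98],axis=0).round(1).tolist())
    f=(hsv[...,2]<70)&(q[...,2]>-15)&(q[...,2]<25)&(abs(q[...,1])<35)&(abs(q[...,0])<20)
    if f.sum()>5: print(n,'finger',f.sum(),np.percentile(q[f],[2,50,98],axis=0).round(1).tolist())
E
```

```text
0.02566741688777113 [-0.50743035  0.56687917 -0.32580083] [ 0.53471403 -0.31319776  0.13979239] [ 3.13998313 -0.0367805   0.00460233] [ 0.47448642  0.49964099 -0.06040409  1.78486161  0.03848282  0.85498011
 -1.19793762]
top white 61 [[-21.0, -5.8, 83.3], [-4.0, -1.3, 85.7], [68.8, 3.2, 92.7]]
top red 24 [[-35.5, -5.8, 82.8], [-30.5, -0.8, 85.7], [-25.6, 8.5, 102.7]]
top red 17 [[68.3, -6.2, 96.8], [76.6, -0.4, 101.5], [82.3, 5.4, 104.9]]
top finger 39 [[-9.8, -27.9, -14.0], [-6.2, 11.2, -4.3], [2.6, 15.0, 9.3]]
scene white 242 [[-22.9, -3.5, 86.3], [10.2, 3.5, 89.1], [63.0, 7.0, 97.1]]
scene red 55 [[-39.4, -1.7, 86.6], [-35.6, 3.4, 89.2], [-28.3, 6.8, 97.2]]
scene red 30 [[50.0, 1.5, 101.1], [58.5, 6.2, 104.0], [78.0, 9.0, 106.4]]
scene finger 176 [[-12.3, -21.4, -14.4], [-6.4, -11.6, -3.3], [6.7, 27.7, 12.8]]
```

View pics/stick.png

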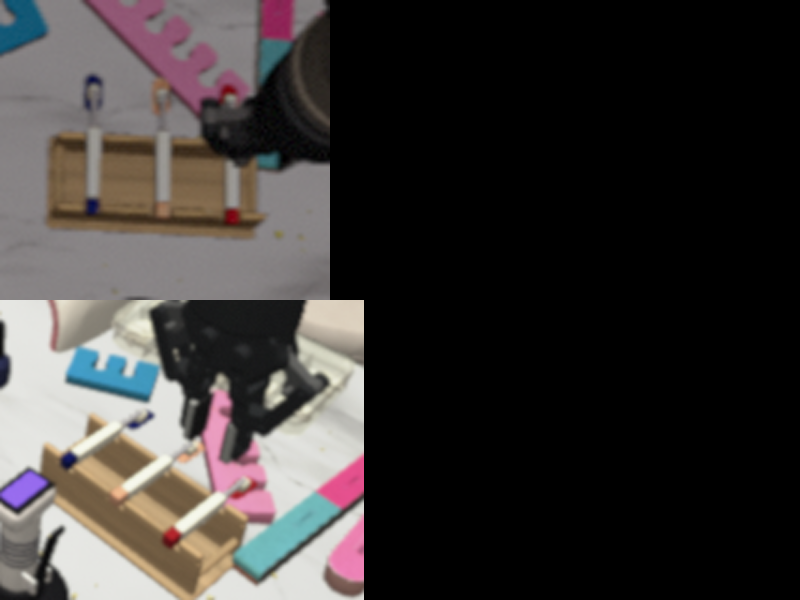

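The views show the half-closed fingers lined up over the red stick (cap at about 170,535 in the scene crop), well clear of the nude one. I'll descend and grip.

Request:
arm_command(plan="-0.001 0 0.025 0;-0.001 0 0.025 0;0 0 0.025 0;0 0 0.013 0;0 0 0.008 0;0 0 0 0;0 0 0 0;0 0 0 0")

```text
clock: 10.5
tcp_pos: [0.5321, -0.3129, 0.0425]
orientation: [3.141, -0.037, 0.002]
contact_force: [0.2, 0.4, 0.1]
grip_width: 0.0256
gripper_force: 0.0
```

Request:
arm_command(plan="0 0 0 0;0 0 0 0;0 0 0 0;0 0 0 0;0 0 0 0", hand=1, grip_force=40)

```text
clock: 11.12
tcp_pos: [0.5319, -0.3128, 0.0423]
orientation: [3.141, -0.037, 0.001]
contact_force: [-1.6, 1.4, 5.6]
grip_width: 0.0091
gripper_force: 40.9
```

Request:
arm_command(plan="0 0 -0.004 0;0 0 -0.006 0;0 0 -0.01 0;0 0 -0.015 0;0 0 -0.025 0;0 0 -0.03 0;0 0 -0.03 0;0 0 -0.03 0;0 0 -0.02 0;0 0 -0.008 0;0 0 0 0;0 0 0 0;0 0 0 0")

```text
clock: 12.75
tcp_pos: [0.5312, -0.3124, 0.2188]
orientation: [-3.141, 0.037, 0.002]
contact_force: [-0.4, 1.1, -0.5]
grip_width: 0.0094
gripper_force: 40.2
```

```bash
cat > held.py <<'E'
import sys
from m import *
shot(eyes,sys.argv[1],scene=(100,330,220,480),top=(120,240,300,440))
o=r.get_obs();Rt=R.from_rotvec(o['orientation']).as_matrix();print(o['tcp_pos'],o['orientation'],o['grip_width'],o['contact_force'])
for n in('top','scene'):
    z=np.load(f'{n}.npz');cal=eyes.calibration(n);P=world(cal,z['d']);q=(P-o['tcp_pos'])@Rt*1e3
    hsv=cv2.cvtColor(z['p'],cv2.COLOR_RGB2HSV).astype(int)
    w=(hsv[...,1]<60)&(hsv[...,2]>120)&(abs(q[...,2])<16)&(abs(q[...,1])<15)&(abs(q[...,0])<70)
    if w.sum()>5: print(n,'white',w.sum(),np.percentile(q[w],[2,50,98],axis=0).round(1).tolist())
    c=((hsv[...,0]<8)|(hsv[...,0]>172))&(hsv[...,1]>120)&(abs(q[...,1])<20)&(abs(q[...,0])<100)&(abs(q[...,2])<30)
    for s in(c&(q[...,0]<0),c&(q[...,0]>0)):
        if s.sum()>3: print(n,'red',s.sum(),np.percentile(q[s],[2,50,98],axis=0).round(1).tolist())
E
python3 held.py held
```

```text
[ 0.5314 -0.3125  0.2191] [-3.1408  0.0368  0.0017] 0.009087765415829518 [-0.2776  0.8753  0.7225]
top white 28 [[-18.7, -4.3, -13.2], [-12.2, -0.2, -11.7], [29.0, 4.9, -3.1]]
top red 29 [[-31.8, -6.2, -13.7], [-27.8, -2.3, -11.2], [-21.7, 2.0, -9.7]]
top red 35 [[56.9, -6.4, 0.3], [75.0, -2.9, 4.6], [84.7, 3.9, 7.5]]
scene white 111 [[-34.4, -6.5, -11.9], [-12.2, 2.8, -7.9], [66.8, 8.9, 13.5]]
scene red 64 [[-36.0, -2.5, -10.8], [-32.6, 3.4, -7.7], [-25.2, 6.4, 0.6]]
```

View pics/held.png

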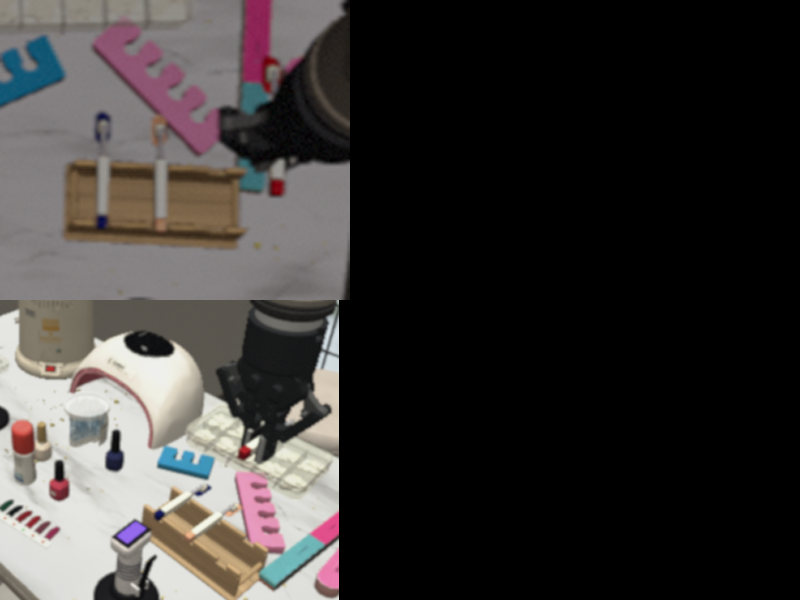

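The views show the red stick held level in the gripper, and the other sticks undisturbed. The wand should now be clear in the top view, so I'll re-measure the window with averaged frames.

Run:
```python
from m import *
for n in('top','scene'):
    cal=eyes.calibration(n); fr=[eyes.grab_frame(n) for _ in range(8)]
    p=np.mean([f[0].astype(np.float32) for f in fr],0); d=np.median([f[1] for f in fr],0)
    P=world(cal,d); np.savez('win_'+n,p=p,d=d)
    uv=pix(cal,[.503,.2,.123])[0].astype(int); print(n,uv)
    u0,v0=uv-25; c=p[v0:v0+50,u0:u0+50]; k=8; C=cv2.resize(c,None,fx=k,fy=k,interpolation=cv2.INTER_CUBIC)
    pur=C[...,2]-C[...,1]  # blue minus green
    t=.5*np.percentile(pur,99.5); m=(pur>t).astype(np.uint8)
    nl,lab,st,ce=cv2.connectedComponentsWithStats(m); i=1+np.argmax(st[1:,4]); v,u=np.nonzero(lab==i)
    U=np.c_[(u+.5)/k-.5+u0,(v+.5)/k-.5+v0]
    zz=np.nanmedian(P[np.round(U[:,1]).astype(int),np.round(U[:,0]).astype(int),2]); print('z',zz)
    pl=plane(cal,U,zz); blob(pl,n)
    # side edges: for slices along major axis, mean cross coordinate
    a=np.radians(-13.5); X=np.array([np.cos(a),np.sin(a)]);Y=np.array([-X[1],X[0]]);q=(pl[:,:2]-pl[:,:2].mean(0))
    s,t2=q@X,q@Y; b=np.linspace(-.012,.012,9); mid=[];lo=[];hi=[]
    for x in b:
        w=t2[abs(s-x)<.0015]; lo.append(w.min());hi.append(w.max())
    print('side slopes deg',-13.5+np.degrees(np.polyfit(b,lo,1)[0]),-13.5+np.degrees(np.polyfit(b,hi,1)[0]),'ext',s.min(),s.max(),t2.min(),t2.max())
```

```text
top [160 200]
z 0.12531582332192237
top 8751 mean [0.5043 0.2016] rectc [0.5043 0.2016] size [19.3 35.8] rectang 77.9 pca deg -12.11
side slopes deg -12.03589887725305 -11.932713099080566 ext -0.017895634893268158 0.017864914934676318 -0.009877810299825724 0.009929551981374258
scene [204 145]
z 0.12238978514971321
scene 4387 mean [0.5006 0.198 ] rectc [0.5008 0.198 ] size [20.1 35.7] rectang 79.4 pca deg -9.65
side slopes deg -11.211663330333465 -10.97402816350592 ext -0.017725511863675145 0.017953090507557046 -0.010366209864519383 0.010535438948807187
```

Run:
```python
from m import *
o=r.get_obs();Rt=R.from_rotvec(o['orientation']).as_matrix();print(o['tcp_pos'],o['orientation'])
X=Rt[:,0];Y=Rt[:,1]
for n in('top','scene'):
    z=np.load(f'win_{n}.npz');p=z['p'];P=world(eyes.calibration(n),z['d']);cal=eyes.calibration(n)
    for nm,off,zz in(('cap',-28,.2308),('nail',68,.2145)):
        uv=pix(cal,o['tcp_pos']+X*off/1e3+[0,0,zz-o['tcp_pos'][2]])[0].round().astype(int);u0,v0=uv-22
        if min(u0,v0)<0 or u0+44>560 or v0+44>420: print(n,nm,'out',uv);continue
        k=8;C=cv2.resize(p[v0:v0+44,u0:u0+44],None,fx=k,fy=k,interpolation=cv2.INTER_CUBIC)
        red=C[...,0]-C[...,1]; gb=C[...,2]-C[...,1]
        m=((red>.5*np.percentile(red,99.5))&(gb<.35*red)).astype(np.uint8)
        nl,lab,st,ce=cv2.connectedComponentsWithStats(m)
        for i in range(1,nl):
            if st[i,4]>150:
                v,u=np.nonzero(lab==i);U=np.c_[(u+.5)/k-.5+u0,(v+.5)/k-.5+v0]
                q=(plane(cal,U,zz)-o['tcp_pos'])@Rt*1e3
                zr=np.nanmedian(P[np.round(U[:,1]).astype(int),np.round(U[:,0]).astype(int),2])
                print(n,nm,st[i,4],'x',q[:,0].min().round(1),q[:,0].max().round(1),'y',q[:,1].min().round(1),q[:,1].max().round(1),'zdepth',zr)
```

```text
[ 0.5317 -0.3127  0.2198] [ 3.1413 -0.0369  0.    ]
top cap 1736 x -32.7 -20.6 y -5.8 3.5 zdepth 0.2314358354859931
top nail 2325 x 56.0 87.5 y -6.9 5.9 zdepth 0.21529599636929675
scene cap 3441 x -44.8 -25.4 y -2.2 10.6 zdepth 0.2287242832277051
scene nail 464 x 141.4 151.5 y -15.5 -6.4 zdepth -0.26400839807785925
scene nail 8524 x 69.6 124.8 y -21.8 1.1 zdepth -0.2604817490688083
scene nail 11335 x 53.5 100.7 y 15.9 43.9 zdepth -0.2692103430634514
```

Request:
arm_command(plan="0 0 0 5.3;0 0 0 5.3;-0.0073 -0.0178 0 0;-0.0146 -0.0355 0 0;-0.0146 -0.0355 0 0;-0.0146 -0.0355 0 0;-0.0146 -0.0355 0 0;-0.0146 -0.0355 0 0;-0.0146 -0.0355 0 0;-0.0146 -0.0355 0 0;-0.0146 -0.0355 0 0;-0.0146 -0.0355 0 0;-0.0146 -0.0355 0 0;-0.0146 -0.0355 0 0;-0.0146 -0.0355 0 0;-0.0146 -0.0355 0 0;-0.0073 -0.0178 0 0;0 0 0 0;0 0 0 0;0 0 0 0")

```text
clock: 16.15
tcp_pos: [0.4347, 0.2147, 0.2198]
orientation: [3.124, -0.329, 0.0]
contact_force: [-1.0, 0.4, 0.3]
grip_width: 0.0094
gripper_force: 40.1
```

Request:
arm_command(plan="0 0 0.02 0;0 0 0.02 0;0 0 0.013 0;0 0 0.01 0;0 0 0 0;0 0 0 0;0 0 0 0")

```text
clock: 17.02
tcp_pos: [0.4349, 0.2162, 0.1573]
orientation: [-3.124, 0.327, -0.001]
contact_force: [0.1, -0.7, -0.5]
grip_width: 0.009
gripper_force: 40.1
```

Run:
```python
from bench import eyes,r
from h import *
shot(eyes,'near',scene=(110,180,160,260),top=(150,250,120,260))
o=r.get_obs();print(o['tcp_pos'],o['orientation'],o['contact_force'],o['joints'],o['clock'])
```

```text
[0.43482438 0.2161153  0.15722105] [-3.12407693e+00  3.26857790e-01 -1.16680996e-03] [ 0.66004431  0.22304929 -0.81463495] [-0.30365946  0.3018542  -0.33484165  2.06581609  0.13767907  0.79364984
 -2.5004621 ] 17.125
```

View pics/near.png

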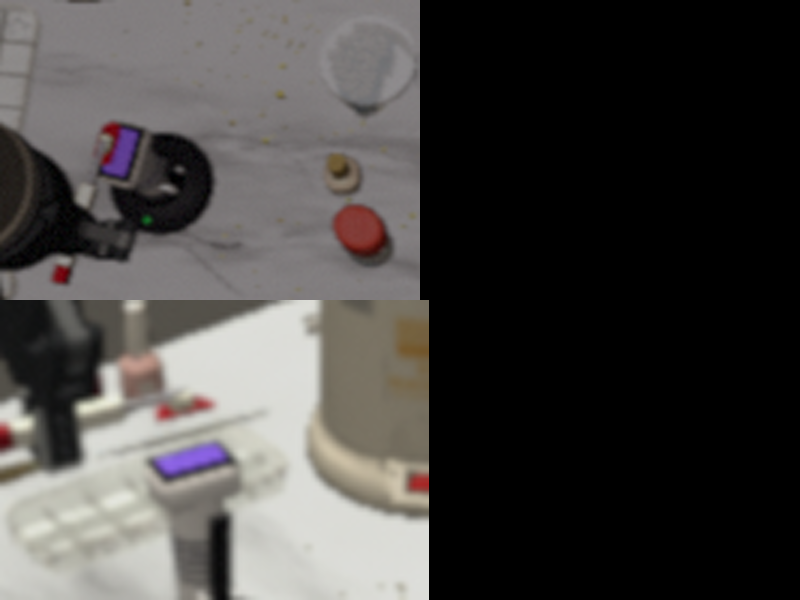

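Both views show the nail just above the window with the stick parallel to it (nail about 110,140 in the top crop and 185,405 in the scene crop). I'll measure the remaining offset.

```bash
cat > fin.py <<'E'
from m import *
o=r.get_obs();Rt=R.from_rotvec(o['orientation']).as_matrix();X=Rt[:,0]
a=np.radians(-12);A=np.array([[np.cos(a),np.sin(a)],[-np.sin(a),np.cos(a)]])
for n,wc,dz in(('top',[.5043,.2016],.0003),('scene',[.5007,.198],-.0025)):
    cal=eyes.calibration(n); fr=[eyes.grab_frame(n) for _ in range(6)]
    p=np.mean([f[0].astype(np.float32) for f in fr],0);P=world(cal,np.median([f[1] for f in fr],0))
    cv2.imwrite(f'pics/avg_{n}.png',p[:,:,::-1])
    zz=o['tcp_pos'][2]-.0046+dz
    uv=pix(cal,[.5043,.2016,zz])[0].round().astype(int);u0,v0=uv-16
    k=10;C=cv2.resize(p[v0:v0+32,u0:u0+32],None,fx=k,fy=k,interpolation=cv2.INTER_CUBIC)
    red=C[...,0]-C[...,1];gb=C[...,2]-C[...,1];m=((red>.45*np.percentile(red,99))&(gb<.35*red)).astype(np.uint8)
    nl,lab,st,ce=cv2.connectedComponentsWithStats(m)
    U=[];
    for i in range(1,nl):
        if st[i,4]>100:
            v,u=np.nonzero(lab==i);V=np.c_[(u+.5)/k-.5+u0,(v+.5)/k-.5+v0];zr=np.nanmedian(P[np.round(V[:,1]).astype(int),np.round(V[:,0]).astype(int),2])
            q=(plane(cal,V,zz)[:,:2]-wc)@A.T*1e3
            print(n,i,st[i,4],'zdepth',zr.round(4),'plane',zz.round(4),'wand x',q[:,0].min().round(1),q[:,0].max().round(1),'y',q[:,1].min().round(1),q[:,1].max().round(1))
print(o['tcp_pos'],o['orientation'],o['contact_force'],o['clock'])
E
python3 fin.py
```

```text
top 1 3101 zdepth 0.1528 plane 0.1529 wand x -15.6 15.1 y -5.1 7.0
scene 1 2726 zdepth 0.0251 plane 0.1501 wand x -10.3 8.9 y 49.5 71.2
scene 2 1449 zdepth 0.1499 plane 0.1501 wand x 2.0 14.9 y -4.3 12.4
scene 3 1772 zdepth 0.1507 plane 0.1501 wand x -16.1 -2.3 y -4.7 14.3
[0.4348 0.2161 0.1572] [-3.1241  0.3269 -0.0012] [ 0.66    0.223  -0.8146] 17.125[ WARN:0@2.495] global loadsave.cpp:1063 imwrite_ Unsupported depth image for selected encoder is fallbacked to CV_8U.
```

Request:
arm_command(plan="0.0002 0.0004 0.006 0;0.0002 0.0003 0.006 0;0 0 0.005 0;0 0 0.003 0;0 0 0 0;0 0 0 0;0 0 0 0;0 0 0 0;0 0 0 0;0 0 0 0")

```text
clock: 18.98
tcp_pos: [0.4348, 0.2152, 0.1368]
orientation: [3.125, -0.327, 0.0]
contact_force: [0.5, 0.0, -0.5]
grip_width: 0.009
gripper_force: 40.1
```

```bash
python3 fin.py 2>/dev/null
python3 - <<'E'
from h import *
a=cv2.imread('pics/avg_scene.png')[115:165,165:245];b=cv2.imread('pics/avg_top.png')[180:230,130:180]
o=np.zeros((480,800,3),np.uint8);o[:300,:480]=cv2.resize(a,(480,300),interpolation=cv2.INTER_CUBIC);o[:300,490:790]=cv2.resize(b,(300,300),interpolation=cv2.INTER_CUBIC)
cv2.imwrite('pics/fin.png',o[:300])
E
```

```text
top 1 2797 zdepth 0.1328 plane 0.1325 wand x -14.7 16.7 y -5.1 6.8
scene 1 932 zdepth 0.1293 plane 0.1297 wand x 2.4 15.4 y -2.2 9.7
scene 2 1154 zdepth 0.1303 plane 0.1297 wand x -15.5 -1.7 y -0.1 13.1
[0.4348 0.2152 0.1368] [ 3.1245 -0.3268  0.0001] [ 0.522   0.013  -0.5028] 18.975
```

View pics/fin.png

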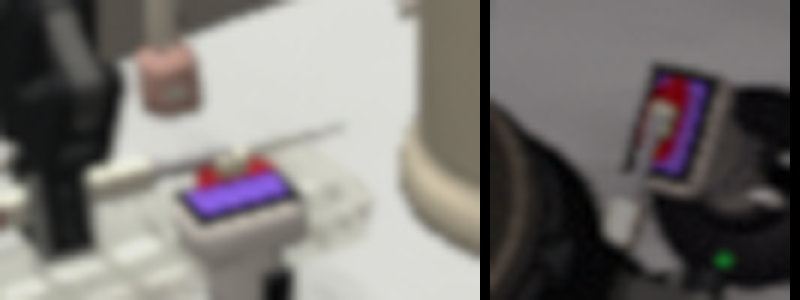

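Both views show the nail over the window, parallel to its long side; the apparent sideways shift fits the parallax of a nail a few millimetres up. I'll make a final 0.4 mm lift, settle, and hand in.

Request:
arm_command(plan="0 0 -0.0004 0;0 0 0 0;0 0 0 0;0 0 0 0;0 0 0 0;0 0 0 0;0 0 0 0;0 0 0 0")

```text
clock: 20.58
tcp_pos: [0.4349, 0.2152, 0.1372]
orientation: [-3.125, 0.327, -0.0]
contact_force: [0.0, 0.0, 0.0]
grip_width: 0.0089
gripper_force: 40.1
```

Run:
```python
from bench import r,ticket
o=r.get_obs();print(o['tcp_pos'],o['orientation'],abs(o['qvel']).max(),o['gripper_force'])
print(ticket.hand_in())
```

```text
[0.43486384 0.21517697 0.13720018] [-3.12452193e+00  3.26901023e-01 -1.06569359e-04] 0.0019050519163230045 40.13992667198181
the job is handed in; nothing more can be done
None
```

I squeezed the far wand's trigger until the gripper stopped against it and let it go. The red nail is now held still and level, centred over and in line with the window, about 6 mm above the glass; I handed the job in at about 20.6 s.

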